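# Push the vial rack home in the reader's corner stop

### The arm

A 6-joint arm with a two-finger parallel gripper is mounted at the origin on the work surface. World frame = base frame: x ahead of the robot, y to its left, z up, the work surface at z = 0. Lengths are in m, angles in degrees, forces in N, time in s.
With the tool pointing down it reaches from about 0.4 to 0.825 m from the base axis. Payload 7 kg.
Tool frame: the origin (TCP) lies where the fingers leave the gripper's body, on its centre line; the fingertips stand 66 mm ahead of it and the grasp point (between the pads) lies 47 mm ahead of it; z points along the fingers, y is the direction in which the jaws open and shut (so a half turn about z gives the same grasp; the last joint's range is limited). The gripper opens to 88 mm and grips with 3 to 60 N. Pads are 19 mm wide; open, the fingers measure 130 mm over their backs; the gripper's body (78 mm by 193 mm) begins 47 mm behind the grasp point.
Start: joints at [90.189, 20.546, 0.682, 0, -70.136, -16.507], TCP at [0.19, 0.648, 0.292] pointing down, gripper open.
Joint ranges: [-176.03, 176.03], [-82.01, 121.73], [-58.28, 71.71], [-173.87, 95.51], [-174.79, -0.11], [-173.66, 173.66]. Speed limits (degrees/s): [136.94, 136.94, 172.46, 180, 180, 180].

### API

Orientations are given as [roll, pitch, yaw] about the fixed x, y, z axes, in that order (R = Rz(yaw) Ry(pitch) Rx(roll)).
In Python, from plant import get_obs, snapshot, close_job gives the robot as it stands.
- The arm moves only by the tool play_rows, never from a script. Its argument "series" is a list of rows, each a list of 5 numbers: the opening in per cent of the stroke, from 0 (shut) to 100 (fully open), then the shift along the tool's x, y, z in m, then the turn about the tool's z in degrees. In form: [[jaw, dx, dy, dz, spin], ...]. A call has 1 to 10 rows; each row is the pose to reach, as a shift and turn from the pose commanded when the call began, along the tool's axes at that moment; what a row does not reach only later rows make up. A row lasts 1/10 s, in which the tool goes at most 50 mm and 8.59 degrees, less where a joint would pass 70% of its speed; a pose out of reach is approached as far as the arm can. A call with a gripper value outside its range is refused whole. The fingers move at their own pace and stop on an object; the grip force is fixed at half the most. Time passes only in rows, so rows that repeat a pose let the fingers close. It gives the time, the measured TCP pose, the force and the opening at its end, in the units of the state.
- get_obs(): the state, without advancing time (a new reading comes with each control period).
- snapshot(name): name is "scene" or "top" or "wrist"; returns a dict with "frame" (384x512x3 uint8, red, green, blue), "z_map" (384x512 float32, m along the optical axis (not along the pixel's ray), 0 where there is no reading), "mtx" (3x3 intrinsics, pixels), "camera_from_world" (4x4, takes a point from world to camera coordinates); the wrist camera has in their place "tool_from_camera" (4x4, takes a point from camera to tool coordinates, whose origin is the TCP and whose axes are the flange's). Camera axes: x right, y up, looking along -z (the intrinsics and any distortion apply to the point x, -y, -z); pixel columns grow to the right and rows downward; lengths in m; the calibration is good to about 2 mm. A picture is of the moment at which its call begins: read the wrist's pose just before it.
- close_job(): hands the job in, once; it reports no verdict.
The state is a dict: "clock": time; "joint_pos": joint angles; "qvel": joint speeds; "tau": joint torques, N m; "tool_pos": TCP position; "orientation": TCP orientation; "force": force on the tool from outside, world axes, zero at the start; "moment": the same for the moment, N m; "opening": finger opening in m.
Only numpy, scipy, OpenCV 4.12 (cv2) and the standard library are available. Lean on these libraries where they do the work, as an engineer would, in place of code of your own. Each camera call takes 0.05 s, during which the arm holds its last target.

### The job

Push the large vial rack along the bench, without gripping or lifting it, into the corner of the L-shaped metal stop of the rack reader, so that one long side lies flush against the long back bar and one short end lies flush against the short side bar. Leave it there, flat on the bench and square in the corner, and do not disturb the smaller rack, the jars, bottle, vial and box that stand around.

Things in the scene. Friction and masses are not known exactly. Their poses are not given: they have to be found in the camera images.
- rack: The large vial rack: solid white plastic block, 100 mm (own x) by 125 mm (own y) by 42 mm high, with 4 x 5 black-capped vials fixed in it that show 2 mm above its top. 0.3 to 0.55 kg, slides on the bench with dry friction. Origin: centre of its underside. Starts nearer to the robot than the stop, within 0.4 rad of the robot's axes; half a turn makes no difference.
- stop: L-shaped stop of two dark steel bars fixed to the bench, bars 20 mm wide, 30 mm high. Origin: the inner corner where the contact faces meet, at bench height. x runs away from the robot, square to the back bar; y runs left along it. Back bar: face at x = 0, from y = -20 to 185 mm. Side bar: face at y = 0, from x = -105 to 0 mm. Behind the back bar a black reader head, 45 mm high (x 22 to 82, y 15 to 125 mm).
- home (a point): Point on the bench, fixed to the stop at x = -50 mm, y = +62.5 mm of its frame: where the large rack's origin lies when it is home against both bars, its axes then parallel to the stop's (rack x along stop x).
- half_rack: Bystander: the smaller vial rack, same make, only 62 mm (own y) by 100 mm (own x), 42 mm high plus 2 mm of vial caps, loose. Origin: centre of its underside.
- jar_wide: Bystander: white jar with a red cap, 60 mm diameter, 62 mm high, loose. Origin: centre of its underside.
- jar_small: Bystander: white jar with a red cap, 42 mm diameter, 58 mm high, loose. Origin: centre of its underside.
- tip_box: Bystander: box of pipette tips, 119 x 84 mm, 62 mm high, loose. Origin: centre of its underside.
- amber: Bystander: amber glass bottle, 64 mm diameter, 130 mm high, loose. Origin: centre of its underside.
- vial: Bystander: single capped glass vial, 25 mm diameter, 45 mm high, loose and light. Origin: centre of its underside.

How it is judged:
By the outcome, as a careful person would: the job done as asked, in the order asked, and still so for the second after the job is handed in, with the robot touching nothing.
It also fails if it takes over 64 s, if anything falls off the work surface, if the arm or the gripper's body presses on something with over 40 N, if the wrist force passes 120 N, or if a joint passes its speed limit or range.

## Working session

There is one attempt and no reset: what is moved stays moved. The work goes in short steps, Python scripts to look and compute and a tool call to move; the robot and the scene stay as the last step left them, time stands still between calls to the robot, and variables do not carry over. Pictures are saved under pics/ and viewed, and the job is handed in when it is done.

Besides the shell and the picture viewer there is one more tool, called after "Call:" as a command line: name --pt "numbers of a row" for each row, then --argument value for the rest. play_rows: Moves the arm, as the interface text tells. Its arguments: {"type":"object","properties":{"series":{"type":"array"}},"required":["series"]}

```bash
mkdir -p pics; ls; cat > h.py <<'E'
import numpy as np,cv2
from plant import get_obs,snapshot,close_job
def save(n,f): cv2.imwrite('pics/'+n+'.png',cv2.cvtColor(f,cv2.COLOR_RGB2BGR))
def ray(s,u,v):
    K=s['mtx'];T=np.linalg.inv(s['camera_from_world'])
    d=np.array([(u-K[0,2])/K[0,0],-(v-K[1,2])/K[1,1],-1.])
    return T[:3,3],T[:3,:3]@d
def onz(s,u,v,z):
    o,d=ray(s,u,v);t=(z-o[2])/d[2];return o+t*d
def cloud(s):
    K=s['mtx'];T=np.linalg.inv(s['camera_from_world']);Z=s['z_map']
    v,u=np.mgrid[:Z.shape[0],:Z.shape[1]]
    P=np.stack([(u-K[0,2])/K[0,0]*Z,-(v-K[1,2])/K[1,1]*Z,-Z],-1)
    return P@T[:3,:3].T+T[:3,3]
E
python3 - <<'E'
from h import *
o=get_obs();print(o)
import pickle
for n in('scene','top','wrist'):
    s=snapshot(n);save(n+'0',s['frame']);pickle.dump(s,open(n+'0.pkl','wb'));print(n,s['mtx'],s.get('camera_from_world',s.get('tool_from_camera')),[k for k in s])
E
```

```text
pics
{'clock': 0.0, 'joint_pos': array([ 9.01897674e+01,  2.05918954e+01,  6.33331578e-01, -1.87273073e-02,
       -7.01340170e+01, -1.65076627e+01]), 'qvel': array([ 0.03183584, -0.0270008 , -0.11709588, -0.0761213 , -0.04484406,
       -0.11624213]), 'tau': array([-2.37888671e-03, -5.82723463e+01,  2.93076038e+01,  6.99756458e+00,
        7.07656582e-03, -1.57113959e-04]), 'tool_pos': array([0.18956059, 0.64744947, 0.29121841]), 'orientation': array([ 1.79906233e+02, -9.42952338e-03, -1.63242658e+01]), 'force': array([ 0.32951992, -0.00066758,  0.35750066]), 'moment': array([0.02624882, 0.0134094 , 0.02743332]), 'opening': 0.08747069824176966}
scene [[392.19898199   0.         255.12209748]
 [  0.         392.19898199 196.57659516]
 [  0.           0.           1.        ]] [[-0.49332856  0.86982365 -0.00580967  0.30809832]
 [-0.64813713 -0.36312617  0.66937109  0.34189756]
 [ 0.58012516  0.33398533  0.74290551 -1.36692506]
 [ 0.          0.          0.          1.        ]] ['frame', 'z_map', 'mtx', 'camera_from_world']
top [[371.32002438   0.         258.73107959]
 [  0.         371.32002438 187.19364129]
 [  0.           0.           1.        ]] [[-0.02552645 -0.99953297  0.01680009 -0.02127591]
 [ 0.99430853 -0.02364699  0.10388153 -0.58182905]
 [-0.10343574  0.0193562   0.99444778 -1.06866673]
 [ 0.          0.          0.          1.        ]] ['frame', 'z_map', 'mtx', 'camera_from_world']
wrist [[307.8312677    0.         253.8434306 ]
 [  0.         307.8312677  193.88587624]
 [  0.           0.           1.        ]] [[-9.27193774e-04  9.54727231e-01  2.97481183e-01  8.12318240e-02]
 [ 9.99999430e-01  1.04282742e-03 -2.30006112e-04 -1.62238540e-03]
 [-5.29814634e-04  2.97480800e-01 -9.54727654e-01 -9.15813435e-02]
 [ 0.00000000e+00  0.00000000e+00  0.00000000e+00  1.00000000e+00]] ['frame', 'z_map', 'mtx', 'tool_from_camera']
```

View pics/top0.png

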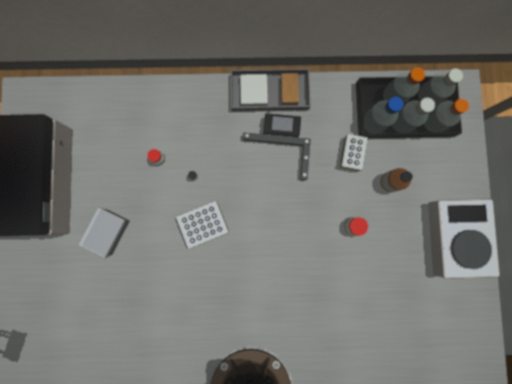

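View pics/scene0.png

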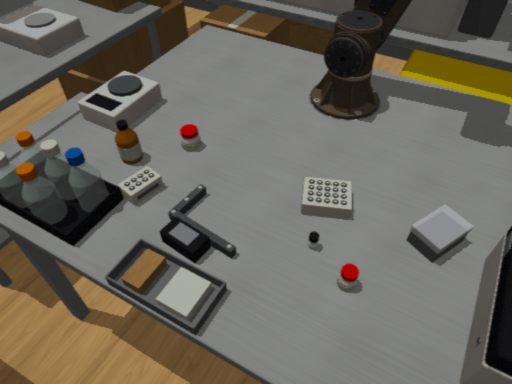

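The top view shows the rack at about (202,224), with the vial at (191,175) just ahead of it. The stop's inner corner is near (303,145), its back bar running left to (243,136) and its side bar down to (304,180). Next I'll measure these.

```bash
python3 - <<'E'
from h import *
import pickle
for n in('top','scene'):
    s=pickle.load(open(n+'0.pkl','rb'));P=cloud(s);f=s['frame'];z=P[...,2]
    print(n,'bench z',np.median(z[(abs(P[...,0]-.55)<.1)&(abs(P[...,1])<.3)]))
    hsv=cv2.cvtColor(f,cv2.COLOR_RGB2HSV)
    roi=(P[...,0]>.25)&(P[...,0]<1.0)&(abs(P[...,1])<.5)&(s['z_map']>0)
    m=(roi&(z>.012)).astype(np.uint8)
    N,L,st,c=cv2.connectedComponentsWithStats(m)
    for i in range(1,N):
        if st[i,4]<15: continue
        q=P[L==i]; top=np.percentile(q[:,2],95)
        t=q[q[:,2]>top-.012]
        print(st[i],'z95 %.3f'%top,'ctr',t.mean(0).round(3),'rect',cv2.minAreaRect((t[:,:2]*1000).astype(np.float32)))
s=pickle.load(open('top0.pkl','rb'))
save('top0z',cv2.resize(s['frame'][90:270,60:400],None,fx=2.3,fy=2.3,interpolation=cv2.INTER_CUBIC))
E
```

```text
top bench z 0.0014105703485061127
[ 230   69   81   42 2089] z95 0.038 ctr [ 0.882 -0.073  0.033] rect ((882.1843872070312, -77.05158996582031), (240.11114501953125, 124.0325698852539), 89.94925689697266)
[ 339   68   94  104 4103] z95 0.172 ctr [ 0.803 -0.443  0.173] rect ((819.14208984375, -438.39495849609375), (121.81591796875, 121.73346710205078), 0.3159237504005432)
[ 242  113   69   68 1556] z95 0.048 ctr [ 0.765 -0.109  0.045] rect ((706.5946044921875, -117.4570541381836), (140.34823608398438, 179.45623779296875), 84.02127838134766)
[147 149  18  17 213] z95 0.061 ctr [0.678 0.267 0.059] rect ((678.8289184570312, 267.8367004394531), (35.87887191772461, 35.752159118652344), 83.50625610351562)
[381 168  32  25 573] z95 0.131 ctr [ 0.59  -0.435  0.129] rect ((590.4666137695312, -435.7440490722656), (27.579994201660156, 27.89157485961914), 28.65097427368164)
[188 171  10  10  68] z95 0.049 ctr [0.621 0.159 0.046] rect ((621.1149291992188, 159.63775634765625), (22.291976928710938, 20.62124252319336), 44.70524978637695)
[ 176  201   53   48 1527] z95 0.047 ctr [0.475 0.133 0.044] re
[... 1284 characters left out ...]
9, 60.78899002075195), 83.1944808959961)
[ 408  204   66   56 2081] z95 0.064 ctr [0.469 0.412 0.062] rect ((462.9872131347656, 412.16729736328125), (84.64116668701172, 122.08792114257812), 62.81475830078125)
[308 231  12  17 148] z95 0.046 ctr [0.626 0.16  0.043] rect ((623.69580078125, 159.31103515625), (22.861801147460938, 23.46327781677246), 57.553550720214844)
[ 105  238  122   95 4402] z95 0.036 ctr [ 0.887 -0.07   0.032] rect ((884.2835693359375, -79.02169799804688), (243.1704559326172, 121.60771179199219), 89.96998596191406)
[338 263  22  27 444] z95 0.060 ctr [0.684 0.267 0.057] rect ((682.2122192382812, 267.10101318359375), (36.25702667236328, 37.47383499145508), 72.54973602294922)
```

View pics/top0z.png

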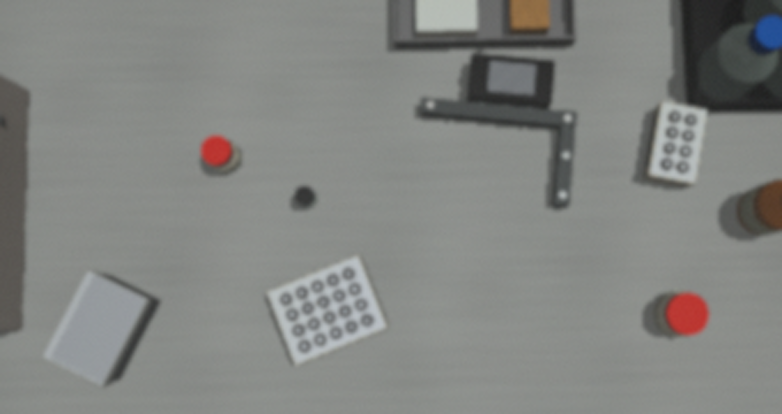

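View pics/wrist0.png

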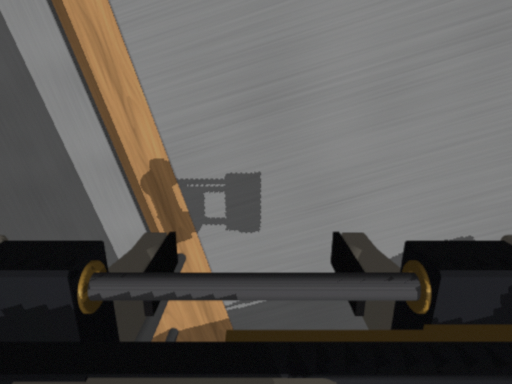

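```bash
cat > stop.py <<'E'
from h import *
def edge(s,pts,nrm,z,half=4):
    """pts: world points along nominal edge; find subpixel gradient peak along image direction of nrm"""
    K=s['mtx'];T=s['camera_from_world'];g=cv2.cvtColor(s['frame'],cv2.COLOR_RGB2GRAY).astype(np.float32)
    out=[]
    a=np.arange(-.012,.01201,.0005)
    for p in pts:
        q=np.c_[p[0]+a*nrm[0],p[1]+a*nrm[1],np.full(len(a),z)]
        c=q@T[:3,:3].T+T[:3,3]
        u=K[0,0]*c[:,0]/-c[:,2]+K[0,2];v=-K[1,1]*c[:,1]/-c[:,2]+K[1,2]
        val=cv2.remap(g,u.astype(np.float32)[None],v.astype(np.float32)[None],cv2.INTER_LINEAR)[0]
        d=np.gradient(cv2.GaussianBlur(val[None],(1,1),0)[0]);d=np.abs(cv2.GaussianBlur(d[None],(0,0),2)[0])
        k=d.argmax()
        w=d**2*(abs(a-a[k])<.004); out.append(np.r_[np.array(p)+ (w*a).sum()/w.sum()*np.array(nrm), d[k]])
    return np.array(out)
def line(p):
    return cv2.fitLine(p[:,:2].astype(np.float32),cv2.DIST_HUBER,0,.001,.001).ravel()
def inter(l1,l2):
    t=np.linalg.solve(np.c_[l1[:2],-l2[:2]],l2[2:]-l1[2:]);return l1[2:]+t[0]*l1[:2]
def fit(s,org,yaw,segs,z,it=3):
    """segs: list of (p0,p1,nrm) in local frame"""
    for _ in range(it):
        c,sn=np.cos(yaw),np.sin(yaw);R=np.array([[c,-sn],[sn,c]]);ls=[]
        for p0,p1,n in segs:
            pp=np.linspace(p0,p1,25)@R.T+org
            ls.append(line(edge(s,pp,R@np.array(n),z)))
        yield_=ls
        angs=[]
        for (p0,p1,n),l in zip(segs,ls):
            d=np.array(p1)-np.array(p0);nom=np.arctan2(d[1],d[0]);angs.append((np.arctan2(l[1],l[0])-nom+np.pi/2)%np.pi-np.pi/2)
        if len(segs)==2:
            w=[np.linalg.norm(np.subtract(a[1],a[0])) for a in segs]
            yaw=np.average(angs,weights=w);org=inter(*ls)
        else:
            yaw=np.mean(angs);org=np.mean([inter(ls[i],ls[(i+1)%4]) for i in range(4)],0)
    return org,yaw,np.rad2deg(angs),ls
STOP=[((0,.02),(0,.175),(1,0)),((-.095,0),(-.01,0),(0,1))]
RACK=[((.05,-.055),(.05,.055),(1,0)),((-.042,.0625),(.042,.0625),(0,1)),((-.05,-.055),(-.05,.055),(1,0)),((-.042,-.0625),(.042,-.0625),(0,1))]
E
python3 - <<'E'
from stop import *
import pickle
for n in('top','scene'):
    s=pickle.load(open(n+'0.pkl','rb'))
    s0=pickle.load(open('top0.pkl','rb'))
    o0=onz(s0,60+551/2.3,90+122/2.3,.03)[:2]
    o,y,a,_=fit(s,o0,np.deg2rad(-5),STOP,.03)
    print(n,'stop',o0,o.round(4),np.rad2deg(y),a)
    c,sn=np.cos(y),np.sin(y);print(' home',o+np.array([[c,-sn],[sn,c]])@[-.05,.0625])
    o,y,a,_=fit(s,np.array([.477,.132]),np.deg2rad(20.8),RACK,.042)
    print(n,'rack',o.round(4),np.rad2deg(y),a)
E
```

```text
top stop [ 0.71158047 -0.16169055] [ 0.7016 -0.1611] -6.96247659515973 [-6.87387256 -7.12404867]
 home [ 0.65959423 -0.09300936]
top rack [0.4787 0.1333] 21.538449611394295 [22.65783184 20.85692861 21.9178833  20.7211547 ]
scene stop [ 0.71158047 -0.16169055] [ 0.7136 -0.1546] -6.480190650177965 [-6.62340952 -6.21902683]
 home [ 0.67097179 -0.0868369 ]
scene rack [0.4806 0.1375] 19.797430549976635 [21.10528203 21.00180546 20.77686604 16.30576866]
```

Call:
play_rows --pt "100 0.226 0.22 0 -5" --pt "100 0.226 0.22 0 -9.3" --pt "100 0.226 0.22 0 -9.3" --pt "100 0.226 0.22 0 -9.3" --pt "100 0.226 0.22 0 -9.3" --pt "100 0.226 0.22 0 -9.3" --pt "100 0.226 0.22 0 -9.3" --pt "100 0.226 0.22 0 -9.3" --pt "100 0.226 0.22 0 -9.3"

```text
clock: 1.05
tool_pos: [0.3449, 0.3734, 0.2923]
orientation: [-180.0, -0.0, -7.1]
force: [0.4, 0.0, 0.6]
opening: 0.0872
```

Call:
play_rows --pt "100 0.19 0.272 0 0" --pt "100 0.19 0.272 0 0" --pt "100 0.19 0.272 0 0" --pt "100 0.19 0.272 0 0" --pt "100 0.19 0.272 0 0" --pt "100 0.19 0.272 0 0" --pt "100 0.19 0.272 0 0" --pt "100 0.19 0.272 0 0" --pt "100 0.19 0.272 0 0"

```text
clock: 1.95
tool_pos: [0.5005, 0.0805, 0.2916]
orientation: [180.0, 0.0, -7.1]
force: [1.3, -0.5, -0.0]
opening: 0.0872
```

```bash
cat >> h.py <<'E'
from scipy.spatial.transform import Rotation as Ro
def wrist(name):
    o=get_obs();s=snapshot('wrist');T=np.eye(4);T[:3,:3]=Ro.from_euler('xyz',o['orientation'],degrees=True).as_matrix();T[:3,3]=o['tool_pos']
    s['camera_from_world']=np.linalg.inv(T@s['tool_from_camera']);save(name,s['frame'])
    import pickle;pickle.dump(s,open(name+'.pkl','wb'));return s,o
E
python3 - <<'E'
from h import *
s,o=wrist('w1');print(o['joint_pos'],o['tool_pos'],o['orientation'],o['clock'])
E
```

```text
[ 3.13601958e+01  4.64188743e+00 -2.01417692e+01 -1.12003160e-02
 -6.52690922e+01  5.15775419e+01] [0.50051433 0.08048999 0.2916139 ] [ 1.79975185e+02  4.76457932e-02 -7.06696301e+00] 1.95
```

View pics/w1.png

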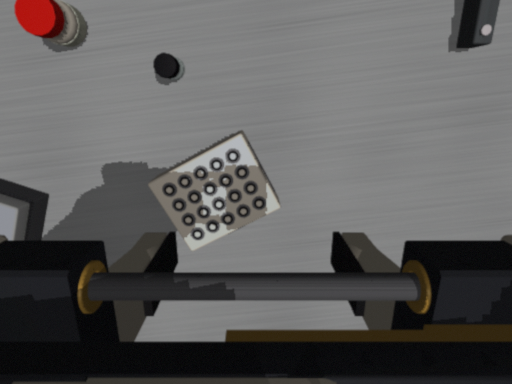

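w1 shows the rack whole at about (215,190), the vial at (168,66) and the side bar's near end at (478,40). Now I'll look over the stop.

Call:
play_rows --pt "100 0.06 0.156 0 0" --pt "100 0.06 0.156 0 0" --pt "100 0.06 0.156 0 0" --pt "100 0.06 0.156 0 0" --pt "100 0.06 0.156 0 0"

```text
clock: 2.5
tool_pos: [0.5411, -0.0826, 0.2918]
orientation: [180.0, 0.0, -7.1]
force: [-0.4, 0.8, -1.4]
opening: 0.0879
```

```bash
python3 - <<'E'
from h import *
s,o=wrist('w2');print(o['tool_pos'],o['orientation'],o['clock'])
E
```

```text
[ 0.54113979 -0.08258827  0.29178057] [ 1.79983847e+02  2.90977280e-02 -7.06285060e+00] 2.5
```

View pics/w2.png

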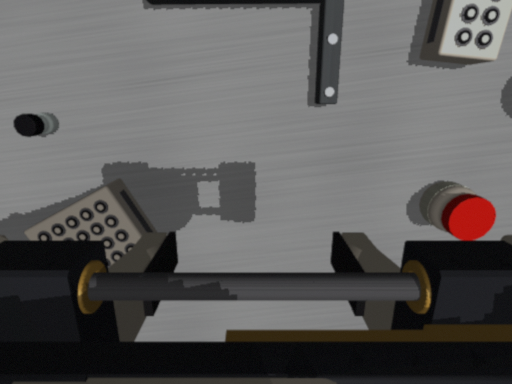

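The stop is cut off at the top of w2, so I'll go 90 mm further ahead.

Call:
play_rows --pt "100 0.09 0.0 0 0" --pt "100 0.09 0.0 0 0" --pt "100 0.09 0.0 0 0" --pt "100 0.09 0.0 0 0"

```text
clock: 2.95
tool_pos: [0.6303, -0.091, 0.291]
orientation: [180.0, 0.1, -6.9]
force: [0.2, 0.3, -0.2]
opening: 0.0877
```

```bash
python3 - <<'E'
from h import *
s,o=wrist('w3');print(o['tool_pos'],o['orientation'],o['clock'])
P=cloud(s)
print('bench',np.median(P[150:200,150:250,2]))
E
```

```text
[ 0.63031994 -0.09104807  0.29104772] [ 1.79990125e+02  1.02560782e-01 -6.90111028e+00] 2.95
bench -0.001151125300344974
```

View pics/w3.png

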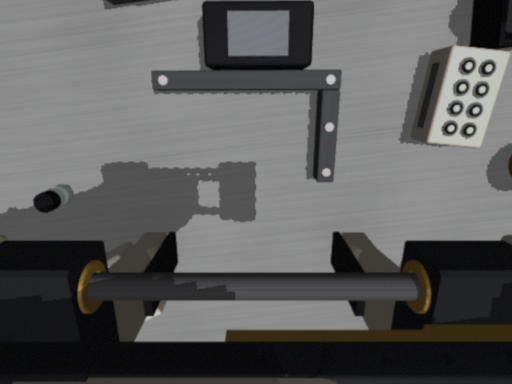

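w3 shows the stop fully, with the inner corner near (318,91) and bar screws at (163,80), (331,79), (329,127) and (326,172).

```bash
python3 - <<'E'
from stop import *
import pickle
s=pickle.load(open('w3.pkl','rb'))
save('w3z',cv2.resize(s['frame'][55:190,140:350],None,fx=3.7,fy=3.7,interpolation=cv2.INTER_CUBIC))
g=cv2.cvtColor(s['frame'],cv2.COLOR_RGB2GRAY)
m=((g>130)).astype(np.uint8);N,L,st,c=cv2.connectedComponentsWithStats(m[60:185,150:345])
for i in range(1,N):
    if 15<st[i,4]<120: 
        u,v=c[i]+[150,60];print('screw',(u,v),onz(s,u,v,.030)[:2])
print('gray col 240',[(v,g[v,240]) for v in range(64,98)])
print('gray row 150',[(u,g[150,u]) for u in range(306,340)])
for z in(.03,):
    o0=onz(s,319,91,z)[:2]
    o,y,a,_=fit(s,o0,np.deg2rad(-7),STOP,z);print(z,o0,o,np.rad2deg(y),a)
for n,r in(('w1',21),):
    s=pickle.load(open('w1.pkl','rb'))
    o,y,a,_=fit(s,np.array([.478,.133]),np.deg2rad(r),RACK,.042);print('rack',o,np.rad2deg(y),a)
    for u,v in((242,131),(280,205),(192,250),(150,184)):print(onz(s,u,v,.042)[:2])
E
```

```text
screw (np.float64(162.4102564102564), np.float64(79.67948717948718)) [ 0.74141264 -0.00421626]
screw (np.float64(330.44303797468353), np.float64(79.0253164556962)) [ 0.72021091 -0.18354268]
screw (np.float64(328.95522388059703), np.float64(126.67164179104478)) [ 0.67011375 -0.17951611]
screw (np.float64(325.95), np.float64(171.95)) [ 0.61832355 -0.17348045]
screw (np.float64(207.93650793650795), np.float64(182.87301587301587)) [ 0.62200241 -0.03377062]
gray col 240 [(64, np.uint8(19)), (65, np.uint8(15)), (66, np.uint8(10)), (67, np.uint8(5)), (68, np.uint8(7)), (69, np.uint8(17)), (70, np.uint8(49)), (71, np.uint8(66)), (72, np.uint8(73)), (73, np.uint8(72)), (74, np.uint8(72)), (75, np.uint8(73)), (76, np.uint8(73)), (77, np.uint8(72)), (78, np.uint8(72)), (79, np.uint8(72)), (80, np.uint8(70)), (81, np.uint8(70)), (82, np.uint8(70)), (83, np.uint8(70)), (84, np.uint8(72)), (85, np.uint8(73)), (86, np.uint8(73)), (87, np.uint8(72)), (88, np.uint8(63)), (89, np.uint8(45)), (90, np.uint8(68)), (91, np.uint8(83)), (92, np.uint8(89)), (93, np.uint8(122)), (94, np.uint8(140)), (95, np.u
[... 383 characters left out ...]
, (321, np.uint8(74)), (322, np.uint8(74)), (323, np.uint8(73)), (324, np.uint8(73)), (325, np.uint8(75)), (326, np.uint8(72)), (327, np.uint8(71)), (328, np.uint8(71)), (329, np.uint8(70)), (330, np.uint8(72)), (331, np.uint8(71)), (332, np.uint8(71)), (333, np.uint8(71)), (334, np.uint8(73)), (335, np.uint8(99)), (336, np.uint8(129)), (337, np.uint8(140)), (338, np.uint8(141)), (339, np.uint8(141))]
0.03 [ 0.70949051 -0.17062566] [ 0.7092953  -0.16664809] -6.164838512788326 [-6.60270722 -5.36637206]
rack [0.48389107 0.13276306] 19.299698230015117 [20.7783482  12.49083907 23.26586211 20.66374354]
[0.5487548  0.08882031]
[0.45841443 0.05612284]
[0.4134487  0.16941294]
[0.5024373  0.20183568]
```

View pics/w3z.png

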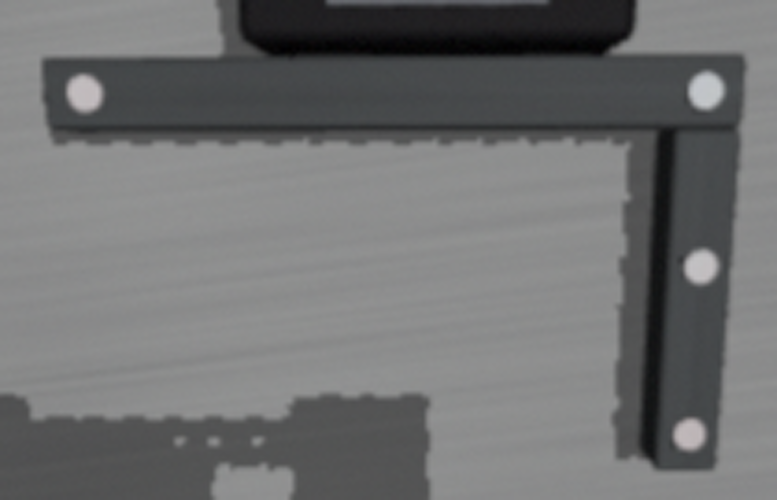

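Call:
play_rows --pt "50 -0.215 -0.277 0 10" --pt "50 -0.215 -0.277 0 20" --pt "50 -0.215 -0.277 0 30" --pt "50 -0.215 -0.277 0 40" --pt "50 -0.215 -0.277 0 50" --pt "50 -0.215 -0.277 0 62.2" --pt "50 -0.215 -0.277 0 62.2" --pt "50 -0.215 -0.277 0 62.2" --pt "50 -0.215 -0.277 0 62.2" --pt "50 -0.215 -0.277 0 62.2"

```text
clock: 4.0
tool_pos: [0.4489, 0.2089, 0.2929]
orientation: [-179.9, 0.0, -68.9]
force: [0.8, -0.6, 0.2]
opening: 0.0437
```

```bash
python3 - <<'E'
from h import *
s,o=wrist('w4');print(o['tool_pos'],o['orientation'],o['clock'],o['joint_pos'],o['opening'])
E
```

```text
[0.44893    0.20885151 0.29293372] [-1.79920249e+02  4.34826788e-02 -6.89353280e+01] 4.0 [ 4.77377035e+01  3.32907417e+00 -2.14086192e+01 -3.36652374e-03
 -6.51715235e+01 -2.66716505e+01] 0.0436826084583239
```

View pics/w4.png

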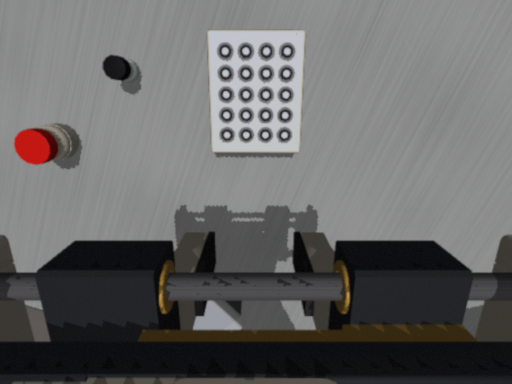

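The rack (208–305, 30–153) is square to the fingers and centred. I'll check the gap to its near face.

```bash
cat >> h.py <<'E'
def tool(o,p):
    R=Ro.from_euler('xyz',o['orientation'],degrees=True).as_matrix();return R.T@(np.asarray(p)-o['tool_pos'])
E
python3 - <<'E'
from h import *
import pickle
s=pickle.load(open('w4.pkl','rb'));o=get_obs()
for u,v in((208,30),(305,30),(213,152),(299,152)):
    p=onz(s,u,v,.042);print((u,v),p[:2].round(4),tool(o,p)[:2].round(4))
E
```

```text
(208, 30) [0.5451 0.0909] [ 0.1439 -0.0469]
(305, 30) [0.4546 0.0562] [0.1439 0.05  ]
(213, 152) [0.501  0.2052] [ 0.0214 -0.0468]
(299, 152) [0.4113 0.1707] [0.0214 0.0494]
```

Call:
play_rows --pt "50 -0.005 0.002 0.05 0" --pt "50 -0.005 0.002 0.1 0" --pt "50 -0.005 0.002 0.15 0" --pt "50 -0.005 0.002 0.19 0" --pt "50 -0.005 0.002 0.211 0" --pt "50 -0.005 0.002 0.211 0" --pt "50 -0.005 0.002 0.211 0"

```text
clock: 4.75
tool_pos: [0.4472, 0.2115, 0.0816]
orientation: [180.0, -0.0, -69.2]
force: [-0.3, 0.4, -0.3]
opening: 0.0434
```

Call:
play_rows --pt "50 0.005 0 0 0" --pt "50 0.01 0 0 0" --pt "50 0.014 0 0 0" --pt "50 0.02 0 0 0" --pt "50 0.028 0 0 0" --pt "50 0.037 0 0 0" --pt "50 0.047 0 0 0" --pt "50 0.057 0 0 0" --pt "50 0.067 0 0 0" --pt "50 0.075 0 0 0"

```text
clock: 5.75
tool_pos: [0.4735, 0.1408, 0.0811]
orientation: [180.0, -0.0, -69.2]
force: [-1.6, 4.7, 1.8]
opening: 0.0437
```

```bash
python3 - <<'E'
from h import *
s,o=wrist('w5');print(o['tool_pos'],o['orientation'],o['force'])
s=snapshot('top');save('top5',cv2.resize(s['frame'][90:270,60:400],None,fx=2.3,fy=2.3,interpolation=cv2.INTER_CUBIC))
# arc
yaw0=o['orientation'][2];tgt=-96.7
R0=.307;L=.072
th=np.deg2rad(yaw0-tgt) # clockwise total
print('turn',np.rad2deg(th))
# in tool frame: heading +x, tool y = right side? 
# world: tool z down so tool y = right of heading seen from above -> COR at (L, R0) in tool frame (rack centre at x=L)
c=np.array([L,R0])
for k in range(1,18):
    a=th*k/17; M=np.array([[np.cos(a),-np.sin(a)],[np.sin(a),np.cos(a)]])
    print(k,(c+M@(-c)).round(4),round(np.rad2deg(a),2))
E
```

```text
[0.47353715 0.14080651 0.08105953] [ 1.79978495e+02 -6.44860105e-03 -6.92483881e+01] [-1.59188254  4.65854474  1.77690833]
turn 27.45161192353511
1 [ 0.0087 -0.0019] 1.61
2 [ 0.0174 -0.0036] 3.23
3 [ 0.0262 -0.005 ] 4.84
4 [ 0.035  -0.0062] 6.46
5 [ 0.0438 -0.0071] 8.07
6 [ 0.0527 -0.0077] 9.69
7 [ 0.0616 -0.0082] 11.3
8 [ 0.0705 -0.0083] 12.92
9 [ 0.0793 -0.0082] 14.53
10 [ 0.0882 -0.0079] 16.15
11 [ 0.0971 -0.0073] 17.76
12 [ 0.1059 -0.0065] 19.38
13 [ 0.1148 -0.0054] 20.99
14 [ 0.1235 -0.0041] 22.61
15 [ 0.1323 -0.0025] 24.22
16 [ 0.141  -0.0007] 25.84
17 [0.1496 0.0014] 27.45
```

View pics/w5.png

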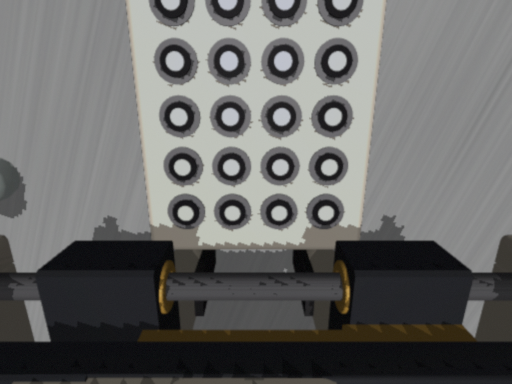

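View pics/top5.png

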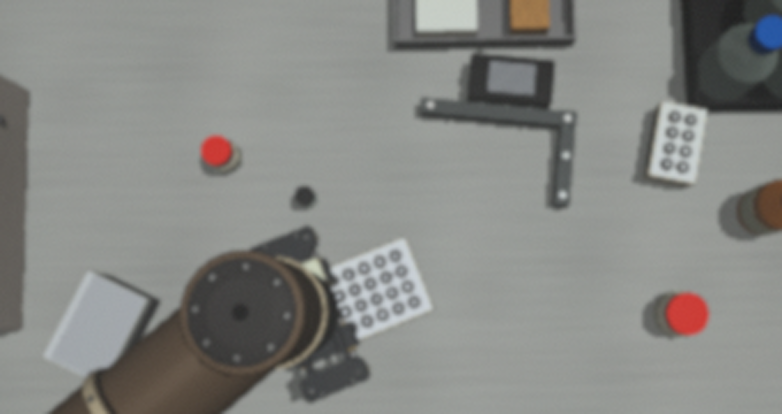

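The push is working and the rack stays square to the fingers. Next is the arc.

Call:
play_rows --pt "50 0.0087 -0.0019 0 1.61" --pt "50 0.0174 -0.0036 0 3.23" --pt "50 0.0262 -0.005 0 4.84" --pt "50 0.035 -0.0062 0 6.46" --pt "50 0.0438 -0.0071 0 8.07" --pt "50 0.0527 -0.0077 0 9.69" --pt "50 0.0616 -0.0082 0 11.3" --pt "50 0.0705 -0.0083 0 12.92" --pt "50 0.0793 -0.0082 0 14.53" --pt "50 0.0882 -0.0079 0 16.15"

```text
clock: 6.85
tool_pos: [0.5122, 0.0615, 0.0811]
orientation: [180.0, -0.0, -85.5]
force: [0.5, 2.2, -1.6]
opening: 0.0437
```

```bash
python3 - <<'E'
from h import *
s,o=wrist('w6');print(o['tool_pos'],o['orientation'],o['force'])
E
```

```text
[0.51222674 0.06146513 0.08114952] [ 1.79998760e+02 -3.93348602e-04 -8.55056655e+01] [ 0.49162002  2.15945705 -1.58112279]
```

View pics/w6.png

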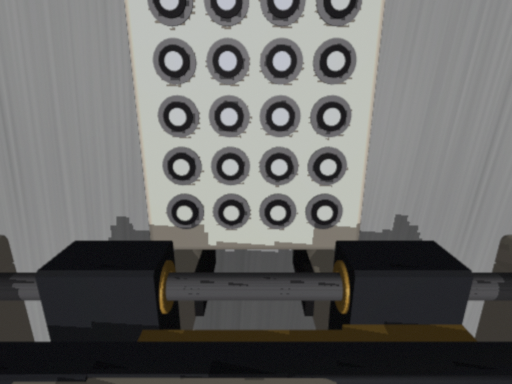

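Call:
play_rows --pt "50 0.0087 -0.0019 0 1.61" --pt "50 0.0174 -0.0036 0 3.23" --pt "50 0.0262 -0.005 0 4.84" --pt "50 0.035 -0.0062 0 6.46" --pt "50 0.0438 -0.0071 0 8.07" --pt "50 0.0527 -0.0077 0 9.69" --pt "50 0.0611 -0.0079 0 11.25" --pt "50 0.0611 -0.0079 0 11.25"

```text
clock: 7.7
tool_pos: [0.5245, 0.0007, 0.0811]
orientation: [180.0, -0.0, -96.8]
force: [-0.2, 1.0, 0.1]
opening: 0.0436
```

```bash
python3 - <<'E'
from h import *
s,o=wrist('w7');print(o['tool_pos'],o['orientation'],o['force'])
s=snapshot('top');save('top7',cv2.resize(s['frame'][90:270,60:400],None,fx=2.3,fy=2.3,interpolation=cv2.INTER_CUBIC))
E
```

```text
[0.52453111 0.00067992 0.08108313] [ 1.79962332e+02 -2.81224760e-02 -9.67606190e+01] [-0.16458845  0.97265993  0.08887113]
```

View pics/w7.png

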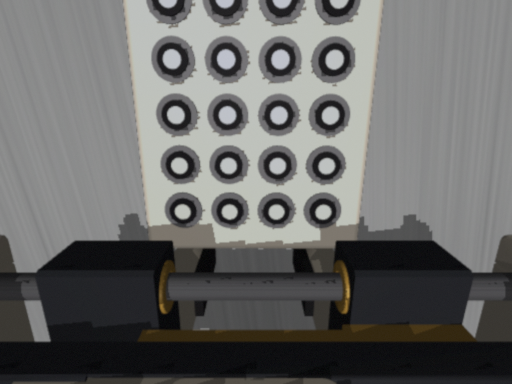

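View pics/top7.png

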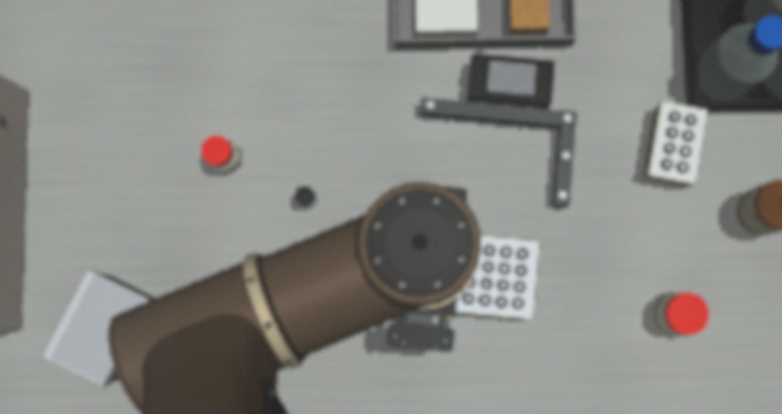

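Call:
play_rows --pt "50 -0.015 0 0 0" --pt "50 -0.025 0 -0.04 0" --pt "70 -0.025 0 -0.09 0" --pt "85 -0.01 0.02 -0.1 -8" --pt "85 0.02 0.04 -0.1 -16" --pt "85 0.05 0.06 -0.1 -24" --pt "85 0.072 0.0745 -0.1 -32" --pt "85 0.072 0.0745 -0.1 -40" --pt "85 0.072 0.0745 -0.1 -48" --pt "85 0.072 0.0745 -0.1 -56"

```text
clock: 8.8
tool_pos: [0.4425, -0.0605, 0.1814]
orientation: [-180.0, -0.0, -40.3]
force: [0.7, 0.1, -0.4]
opening: 0.0745
```

Call:
play_rows --pt "85 0 0 0 -8" --pt "85 0 0 0 -16" --pt "85 0 0 0 -24" --pt "85 0 0 0 -30" --pt "85 0 0 0 -34" --pt "85 0 0 0 -34" --pt "85 0 0 0 -34"

```text
clock: 9.5
tool_pos: [0.4426, -0.0605, 0.1812]
orientation: [180.0, -0.0, -6.7]
force: [-0.9, -0.6, 1.3]
opening: 0.0749
```

```bash
python3 - <<'E'
from h import *
s,o=wrist('w8');print(o['tool_pos'],o['orientation'],o['force'],o['clock'],o['opening'])
E
```

```text
[ 0.44258182 -0.06050835  0.18120836] [ 1.79999082e+02 -3.14824387e-03 -6.69864464e+00] [-0.92210194 -0.59422706  1.26466152] 9.5 0.07485314343421433
```

View pics/w8.png

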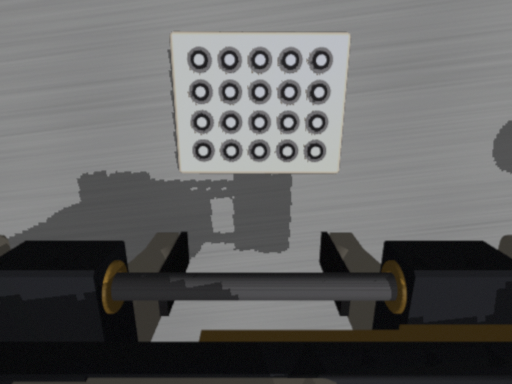

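```bash
python3 - <<'E'
from h import *
import pickle
s=pickle.load(open('w8.pkl','rb'));o=get_obs();q=[]
for u,v in((171,32),(350,32),(180,173),(339,173)):
    p=onz(s,u,v,.042);q.append(p);print((u,v),p[:2].round(4),tool(o,p)[:2].round(4))
c=np.mean(q,0)[:2];yaw=np.deg2rad(-6.74);R=np.array([[np.cos(yaw),-np.sin(yaw)],[np.sin(yaw),np.cos(yaw)]])
print(c,R.T@(c-np.array([.711,-.172])))
E
```

```text
(171, 32) [ 0.5724 -0.0181] [ 0.124  -0.0574]
(350, 32) [ 0.5583 -0.1381] [0.1239 0.0634]
(180, 173) [ 0.4757 -0.0058] [ 0.0265 -0.0584]
(339, 173) [ 0.4613 -0.1272] [0.0263 0.0639]
[ 0.51690034 -0.07227661] [-0.20446217  0.07625387]
```

Call:
play_rows --pt "85 0 0.003 0.05 0" --pt "85 0 0.003 0.09 0" --pt "85 0 0.003 0.1 0" --pt "85 0 0.003 0.1 0" --pt "85 0.006 0.003 0.1 0" --pt "85 0.012 0.003 0.1 0" --pt "85 0.016 0.003 0.1 0" --pt "85 0.022 0.003 0.1 0" --pt "85 0.03 0.003 0.1 0" --pt "85 0.04 0.003 0.1 0"

```text
clock: 10.55
tool_pos: [0.4822, -0.0688, 0.0814]
orientation: [180.0, 0.0, -6.6]
force: [-3.3, 0.9, 3.5]
opening: 0.0745
```

Call:
play_rows --pt "85 0.01 0 0 0" --pt "85 0.02 0 0 0" --pt "85 0.03 0 0 0" --pt "85 0.04 0 0 0" --pt "85 0.05 0 0 0" --pt "85 0.06 0 0 0" --pt "85 0.07 0 0 0" --pt "85 0.08 0 0 0" --pt "85 0.09 0 0 0" --pt "85 0.095 0 0 0"

```text
clock: 11.55
tool_pos: [0.5775, -0.0796, 0.0811]
orientation: [180.0, -0.0, -6.6]
force: [-4.0, 0.4, 3.2]
opening: 0.0744
```

```bash
python3 - <<'E'
from h import *
s,o=wrist('w9');print(o['tool_pos'],o['orientation'],o['force'],o['clock'],o['opening'])
E
```

```text
[ 0.57747392 -0.07959398  0.08109042] [ 1.79999148e+02 -2.30053041e-02 -6.61118473e+00] [-3.97320379  0.43342248  3.18609204] 11.55 0.07440611505814132
```

View pics/w9.png

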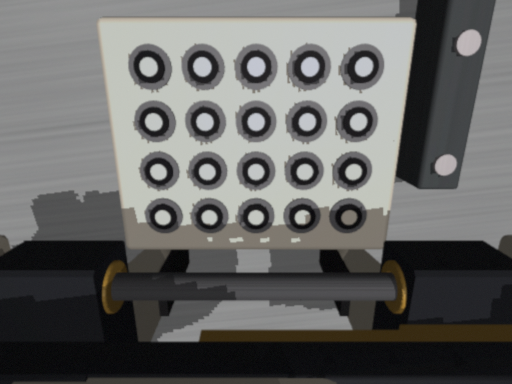

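Clear of the side bar (its inner edge about 10 px right of the rack). I'll approach the back bar with finer steps.

Call:
play_rows --pt "85 0.006 0 0 0" --pt "85 0.012 0 0 0" --pt "85 0.017 0 0 0" --pt "85 0.021 0 0 0" --pt "85 0.024 0 0 0" --pt "85 0.026 0 0 0" --pt "85 0.028 0 0 0" --pt "85 0.029 0 0 0"

```text
clock: 12.4
tool_pos: [0.6052, -0.0829, 0.0811]
orientation: [-180.0, 0.0, -6.6]
force: [-2.5, 1.2, -1.2]
opening: 0.0747
```

Call:
play_rows --pt "85 0.001 0 0 0" --pt "85 0.002 0 0 0" --pt "85 0.003 0 0 0"

```text
clock: 12.7
tool_pos: [0.6081, -0.0832, 0.0811]
orientation: [180.0, 0.0, -6.6]
force: [-1.1, -0.6, -1.1]
opening: 0.0743
```

Call:
play_rows --pt "85 0.001 0 0 0" --pt "85 0.002 0 0 0"

```text
clock: 12.9
tool_pos: [0.6094, -0.0834, 0.0812]
orientation: [180.0, 0.1, -6.6]
force: [-7.7, 2.9, 5.2]
opening: 0.0743
```

Call:
play_rows --pt "85 0.001 0 0 0" --pt "85 0.002 0 0 0"

```text
clock: 13.1
tool_pos: [0.6096, -0.0835, 0.081]
orientation: [180.0, 0.3, -6.6]
force: [-12.8, 5.5, 8.8]
opening: 0.0745
```

Contact with the back bar. I'll back off and look from above.

Call:
play_rows --pt "85 -0.005 0 0 0" --pt "85 -0.02 0 0 0" --pt "70 -0.03 0 -0.05 0" --pt "50 -0.03 0 -0.1 0" --pt "50 -0.03 0 -0.15 0" --pt "50 -0.03 0 -0.2 0" --pt "50 -0.03 0 -0.2 0" --pt "50 -0.03 0 -0.2 0"

```text
clock: 13.9
tool_pos: [0.5833, -0.0801, 0.2837]
orientation: [-179.9, -0.3, -6.6]
force: [-0.4, 0.1, -0.7]
opening: 0.0441
```

```bash
python3 - <<'E'
from h import *
s,o=wrist('w10');print(o['tool_pos'],o['orientation'],o['force'],o['clock'],o['opening'])
save('w10z',cv2.resize(s['frame'][0:220,110:370],None,fx=2.7,fy=2.7,interpolation=cv2.INTER_CUBIC))
E
```

```text
[ 0.58334561 -0.08014015  0.28372926] [-179.9129114    -0.33559148   -6.61322447] [-0.37505234  0.14125769 -0.6839483 ] 13.9 0.04413428213450263
```

View pics/w10z.png

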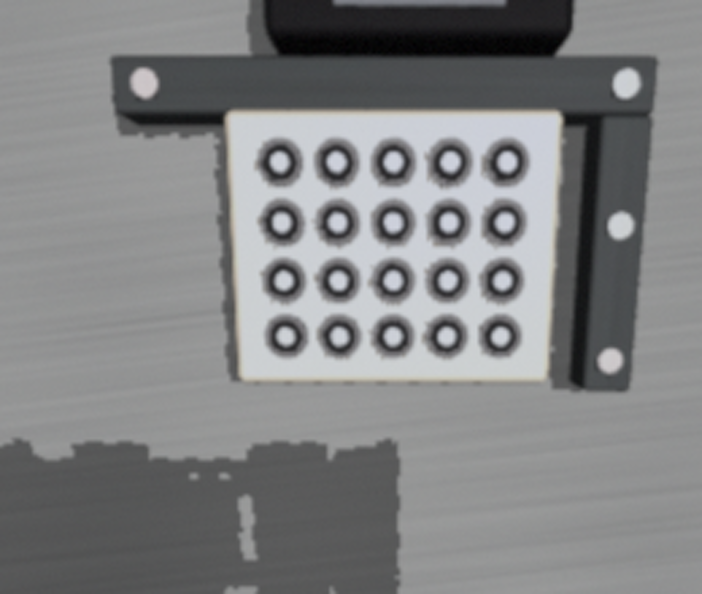

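w10 shows the rack against the back bar and square to it, with roughly a 10 mm gap left to the side bar.

```bash
python3 - <<'E'
from h import *
import pickle
s=pickle.load(open('w10.pkl','rb'));o=get_obs();q=[]
f=lambda a,b:(110+a/2.7,b/2.7)
for a,b in((226,112),(562,111),(241,380),(547,380)):
    p=onz(s,*f(a,b),.042);q.append(p);print(p[:2].round(4))
for a,b in((600,120),(586,385)): p=onz(s,*f(a,b),.03);print('bar top inner',p[:2].round(4))
for a,b in((144,83),(627,83),(621,226),(610,361)): p=onz(s,*f(a,b),.03);print('screw',p[:2].round(4))
c=np.mean(q,0)[:2];yaw=np.deg2rad(-6.7);R=np.array([[np.cos(yaw),-np.sin(yaw)],[np.sin(yaw),np.cos(yaw)]])
print('centre',c)
for t in (-.005,0): 
    g=c+R@np.array([t,.0625+.0095+.02]); print('target',g,'delta tool',tool(o,[g[0],g[1],0])[:2])
E
```

```text
[ 0.7255 -0.0353]
[ 0.7116 -0.1571]
[ 0.629  -0.0245]
[ 0.6149 -0.1457]
bar top inner [ 0.7085 -0.1737]
bar top inner [ 0.6092 -0.1637]
screw [ 0.741  -0.0046]
screw [ 0.72   -0.1842]
screw [ 0.6697 -0.1802]
screw [ 0.6178 -0.1739]
centre [ 0.67024633 -0.09063672]
target [0.67601419 0.00131833] delta tool [ 0.08281535 -0.0914996 ]
target [0.68098004 0.00073498] delta tool [ 0.08781533 -0.09149294]
```

Call:
play_rows --pt "45 0.02 -0.03 0 8.5" --pt "45 0.04 -0.06 0 17" --pt "45 0.06 -0.0915 0 25.5" --pt "45 0.083 -0.0915 0 34" --pt "45 0.083 -0.0915 0 42.5" --pt "45 0.083 -0.0915 0 51" --pt "45 0.083 -0.0915 0 59.5" --pt "45 0.083 -0.0915 0 68" --pt "45 0.083 -0.0915 0 76.5" --pt "45 0.083 -0.0915 0 85"

```text
clock: 14.95
tool_pos: [0.675, 0.001, 0.279]
orientation: [179.9, -0.0, -92.0]
force: [-0.1, -0.8, -0.5]
opening: 0.0395
```

Call:
play_rows --pt "45 0 0 0 4.9" --pt "45 0 0 0 4.9" --pt "45 0 0 0 4.9"

```text
clock: 15.25
tool_pos: [0.6751, 0.0011, 0.2798]
orientation: [179.9, -0.0, -96.4]
force: [0.3, -1.0, -0.1]
opening: 0.0396
```

```bash
python3 - <<'E'
from h import *
s,o=wrist('w11');print(o['tool_pos'],o['orientation'],o['force'],o['clock'],o['opening'])
save('w11z',cv2.resize(s['frame'][0:260,110:400],None,fx=2.3,fy=2.3,interpolation=cv2.INTER_CUBIC))
E
```

```text
[0.67506548 0.00106337 0.279848  ] [ 1.79906042e+02 -3.58529124e-02 -9.63639899e+01] [ 0.30600912 -1.01046497 -0.14395042] 15.25 0.03963955354516207
```

View pics/w11z.png

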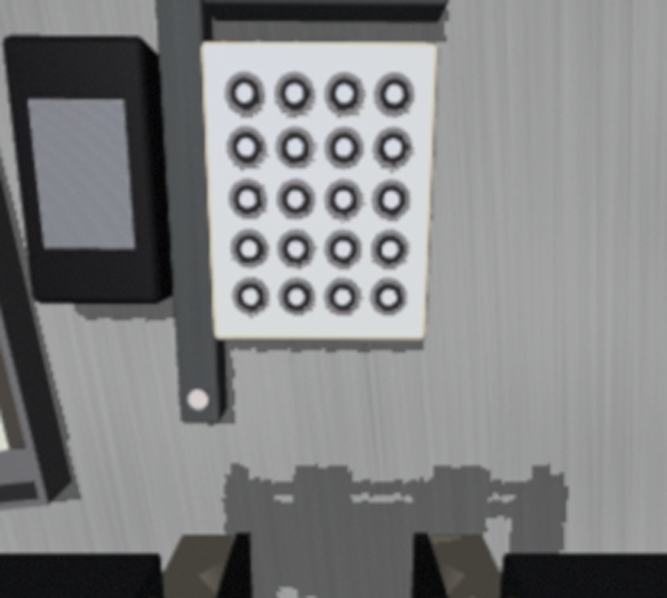

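```bash
python3 - <<'E'
from h import *
import pickle
s=pickle.load(open('w11.pkl','rb'));o=get_obs()
f=lambda a,b:(110+a/2.3,b/2.3)
for a,b in((201,44),(437,44),(217,338),(425,338)): print('rack',tool(o,onz(s,*f(a,b),.042))[:2].round(4))
for a,b in((221,420),(208,20)): print('bar bottom/top',tool(o,onz(s,*f(a,b),.03))[:2].round(4))
E
```

```text
rack [ 0.1512 -0.0543]
rack [0.1512 0.0435]
rack [ 0.0295 -0.0535]
rack [0.0294 0.0432]
bar bottom/top [-0.0133 -0.0554]
bar bottom/top [ 0.1629 -0.0527]
```

Call:
play_rows --pt "45 0 0 0.05 0.3" --pt "45 0 0 0.1 0.3" --pt "45 0 0 0.15 0.3" --pt "45 0 0 0.19 0.3" --pt "45 0 0 0.199 0.3" --pt "45 0 0 0.199 0.3" --pt "45 0.007 0 0.199 0.3" --pt "45 0.013 0 0.199 0.3" --pt "45 0.018 0 0.199 0.3" --pt "45 0.022 0 0.199 0.3"

```text
clock: 16.3
tool_pos: [0.6738, -0.0209, 0.0841]
orientation: [-179.8, 0.1, -96.8]
force: [0.6, 3.8, 3.3]
opening: 0.0393
```

Call:
play_rows --pt "45 0.002 0 0 0" --pt "45 0.004 0 0 0" --pt "45 0.006 0 0 0" --pt "45 0.008 0 0 0" --pt "45 0.0095 0 0 0"

```text
clock: 16.8
tool_pos: [0.6716, -0.0302, 0.0821]
orientation: [180.0, 0.0, -96.8]
force: [0.5, 4.7, 2.2]
opening: 0.0395
```

Call:
play_rows --pt "45 0.001 0 0 0" --pt "45 0.002 0 0 0"

```text
clock: 17.0
tool_pos: [0.6713, -0.0322, 0.082]
orientation: [180.0, -0.0, -96.8]
force: [-0.6, 3.9, 2.7]
opening: 0.0393
```

Call:
play_rows --pt "45 0.001 0 0 0" --pt "45 0.002 0 0 0"

```text
clock: 17.2
tool_pos: [0.6711, -0.0338, 0.0821]
orientation: [180.0, 0.0, -96.8]
force: [-0.1, 10.5, 3.9]
opening: 0.0392
```

Call:
play_rows --pt "45 0.001 0 0 0" --pt "45 0.002 0 0 0"

```text
clock: 17.4
tool_pos: [0.671, -0.034, 0.0821]
orientation: [-180.0, 0.2, -96.8]
force: [-1.8, 20.1, 4.4]
opening: 0.0398
```

The rack has met the side bar (20 N, no further motion). I'll back off along the push line and inspect.

Call:
play_rows --pt "45 -0.005 0 0 0" --pt "45 -0.02 0 0 0" --pt "45 -0.03 0 -0.05 0" --pt "45 -0.03 0 -0.1 0" --pt "45 -0.03 0 -0.15 0" --pt "45 -0.03 0 -0.2 0" --pt "45 -0.03 0 -0.2 0" --pt "45 -0.03 0 -0.2 0"

```text
clock: 18.2
tool_pos: [0.6746, -0.0061, 0.2837]
orientation: [-179.9, 0.0, -96.8]
force: [0.2, 1.0, -1.3]
opening: 0.04
```

```bash
python3 - <<'E'
from h import *
s,o=wrist('w12');print(o['tool_pos'],o['orientation'],o['force'],o['clock'],o['opening'])
save('w12z',cv2.resize(s['frame'][0:220,140:370],None,fx=2.7,fy=2.7,interpolation=cv2.INTER_CUBIC))
E
```

```text
[ 0.67460052 -0.00612514  0.28369726] [-1.79864979e+02  4.42498566e-02 -9.68339660e+01] [ 0.24815243  0.9684938  -1.29816279] 18.2 0.03995820668480653
```

View pics/w12z.png

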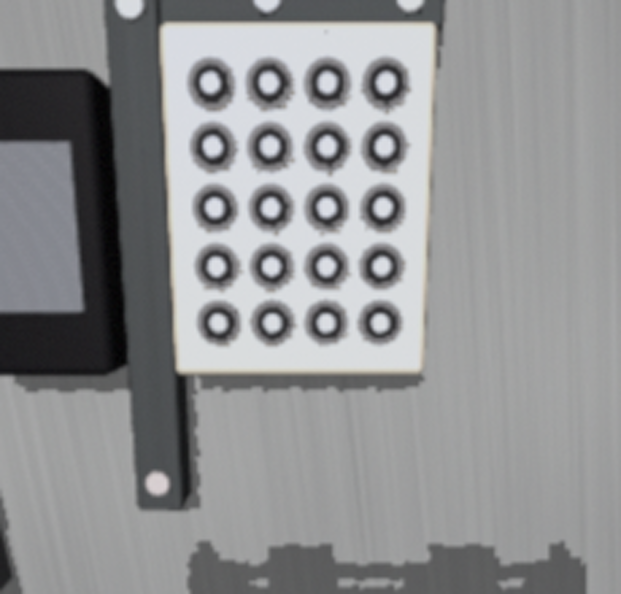

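Looks flush in both directions. I'll give one last light seat against the back bar, in case sliding along it opened a gap.

Call:
play_rows --pt "70 0 0.04 0 -8.5" --pt "70 0.03 0.0753 0 -17" --pt "70 0.06 0.0753 0 -25.5" --pt "70 0.0951 0.0753 0 -34" --pt "70 0.0951 0.0753 0 -42.5" --pt "70 0.0951 0.0753 0 -51" --pt "70 0.0951 0.0753 0 -59.5" --pt "70 0.0951 0.0753 0 -68" --pt "70 0.0951 0.0753 0 -76.5" --pt "70 0.0951 0.0753 0 -85"

```text
clock: 19.25
tool_pos: [0.5875, -0.0919, 0.2798]
orientation: [179.9, 0.2, -11.5]
force: [0.1, -0.2, 0.1]
opening: 0.0613
```

Call:
play_rows --pt "70 0 0 0 -5.1" --pt "70 0 0 0 -5.1" --pt "70 0 0 0 -5.1"

```text
clock: 19.55
tool_pos: [0.5879, -0.0919, 0.2807]
orientation: [180.0, 0.2, -6.9]
force: [-0.0, 0.8, 0.6]
opening: 0.0614
```

```bash
python3 - <<'E'
from h import *
s,o=wrist('w13');print(o['tool_pos'],o['orientation'],o['force'],o['clock'],o['opening'])
save('w13z',cv2.resize(s['frame'][0:270,110:370],None,fx=2.2,fy=2.2,interpolation=cv2.INTER_CUBIC))
E
```

```text
[ 0.58788733 -0.09188105  0.28068784] [ 1.79957506e+02  1.50252257e-01 -6.88860387e+00] [-0.00434285  0.80444535  0.57388078] 19.55 0.06136205852803546
```

View pics/w13z.png

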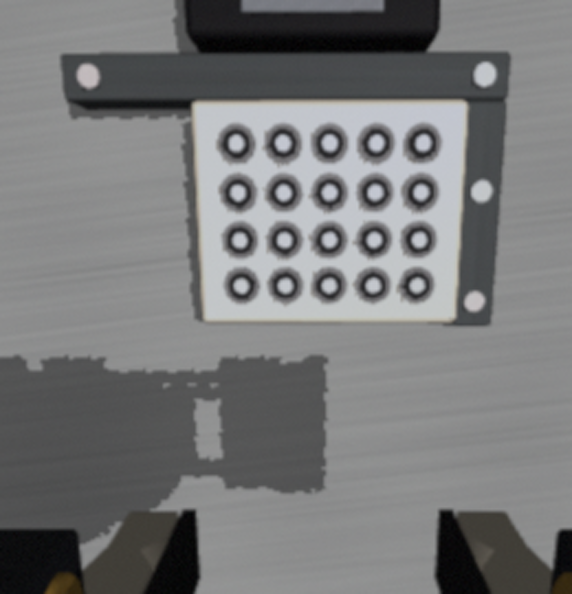

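Call:
play_rows --pt "70 0 0 0.05 0" --pt "70 0 0 0.1 0" --pt "70 0 0 0.15 0" --pt "70 0 0 0.19 0" --pt "70 0 0 0.199 0" --pt "70 0 0 0.199 0" --pt "70 0.006 0 0.199 0" --pt "70 0.011 0 0.199 0" --pt "70 0.015 0 0.199 0" --pt "70 0.017 0 0.199 0"

```text
clock: 20.6
tool_pos: [0.6065, -0.0938, 0.0845]
orientation: [-180.0, -0.1, -6.7]
force: [0.4, 0.6, 0.5]
opening: 0.0611
```

Call:
play_rows --pt "70 0.001 0 0 0" --pt "70 0.002 0 0 0"

```text
clock: 20.8
tool_pos: [0.6069, -0.0941, 0.0833]
orientation: [-180.0, 0.0, -6.7]
force: [-1.9, 1.3, 1.7]
opening: 0.0614
```

Call:
play_rows --pt "70 0.001 0 0 0" --pt "70 0.002 0 0 0"

```text
clock: 21.0
tool_pos: [0.6082, -0.0944, 0.083]
orientation: [180.0, 0.1, -6.7]
force: [-8.6, 2.3, 6.0]
opening: 0.0612
```

Call:
play_rows --pt "70 0.001 0 0 0" --pt "70 0.0015 0 0 0"

```text
clock: 21.2
tool_pos: [0.6083, -0.0945, 0.0827]
orientation: [180.0, 0.3, -6.7]
force: [-9.8, 3.8, 8.0]
opening: 0.0613
```

Call:
play_rows --pt "70 -0.003 0 0 0" --pt "70 -0.01 0 0 0" --pt "70 -0.03 0 0 0" --pt "70 -0.035 0 -0.05 0" --pt "70 -0.035 0 -0.1 0" --pt "70 -0.035 0 -0.15 0" --pt "70 -0.035 0 -0.2 0" --pt "70 -0.035 0 -0.2 0" --pt "70 -0.035 0 -0.2 0"

```text
clock: 22.1
tool_pos: [0.5765, -0.0902, 0.2851]
orientation: [-179.9, -0.3, -6.7]
force: [-0.0, -0.2, -0.2]
opening: 0.0617
```

```bash
python3 - <<'E'
from h import *
s,o=wrist('w14');print(o['tool_pos'],o['orientation'],o['force'],o['clock'],o['opening'])
save('w14z',cv2.resize(s['frame'][0:200,110:370],None,fx=2.9,fy=2.9,interpolation=cv2.INTER_CUBIC))
s=snapshot('scene');save('scene14',s['frame']);save('scene14z',cv2.resize(s['frame'][150:290,130:270],None,fx=4,fy=4,interpolation=cv2.INTER_CUBIC))
E
```

```text
[ 0.57648107 -0.0902021   0.2850925 ] [-179.91901735   -0.25848648   -6.7157346 ] [-0.04754347 -0.21857973 -0.19264951] 22.1 0.06172535891621364
```

View pics/w14z.png

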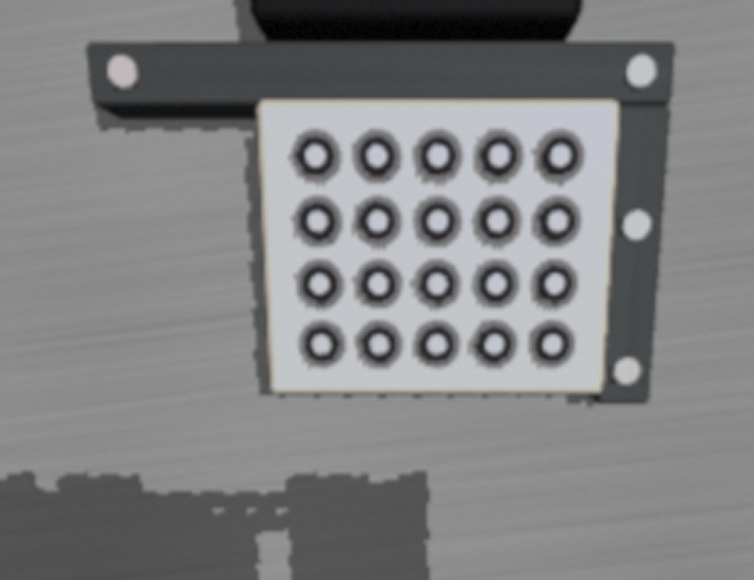

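View pics/scene14.png

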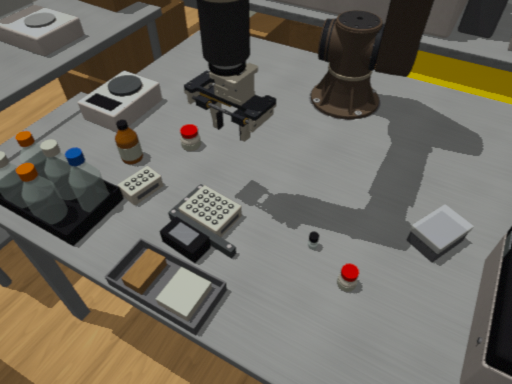

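View pics/scene14z.png

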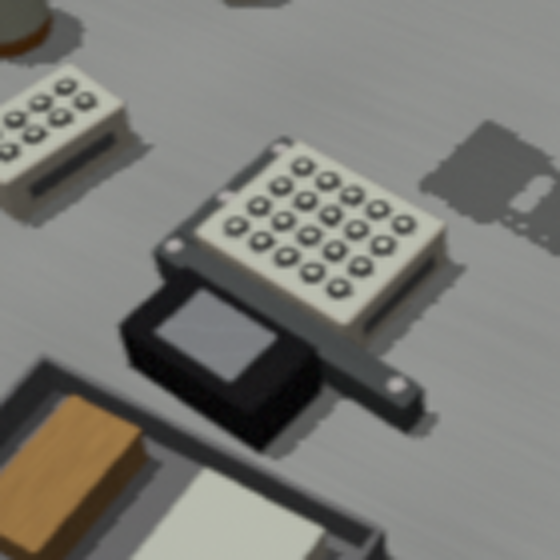

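```bash
python3 - <<'E'
from stop import *
import pickle
s=pickle.load(open('w14.pkl','rb'))
f=lambda a,b:(110+a/2.9,b/2.9)
S=[onz(s,*f(a,b),.03)[:2] for a,b in((122,71),(641,71),(637,225),(627,371))]
d=S[0]-S[1];yaw=-np.arctan2(d[0],d[1]);R=np.array([[np.cos(yaw),-np.sin(yaw)],[np.sin(yaw),np.cos(yaw)]])
org=S[1]-R@[.01,-.01];print('stop',org,np.rad2deg(yaw),'side screws y',[(R.T@(p-org)).round(4) for p in S])
q=[onz(s,*f(a,b),.042)[:2] for a,b in((258,100),(618,101),(272,391),(604,391))]
print('rack corners in stop frame',[(R.T@(p-org)).round(4) for p in q],'centre',R.T@(np.mean(q,0)-org))
o,y,a,_=fit(s,np.mean(q,0),yaw,RACK,.042);print(R.T@(o-org),np.rad2deg(y),a)
a=pickle.load(open('scene0.pkl','rb'))['frame'];b=cv2.imread('pics/scene14.png')[...,::-1]
dd=np.abs(a.astype(int)-b).max(2)
for n,(u,v) in dict(jarw=(190,137),amber=(128,143),half=(140,184),vial=(314,240),jars=(348,276),box=(440,230)).items():
    print(n,np.percentile(dd[v-14:v+14,u-14:u+14],[50,95]))
E
```

```text
stop [ 0.7110781  -0.17272107] -6.779038371604032 side screws y [array([0.01  , 0.1706]), array([ 0.01, -0.01]), array([-0.0402, -0.0122]), array([-0.0924, -0.0122])]
rack corners in stop frame [array([-0.0013,  0.1218]), array([-0.0016, -0.0002]), array([-0.0987,  0.1217]), array([-0.0987, -0.0014])] centre [-0.05005747  0.06044769]
[-0.04588897  0.06102417] -7.364511802274767 [-6.78812636 -6.79095315 -9.03342128 -6.84554642]
jarw [11. 13.]
amber [ 9. 12.]
half [12. 13.]
vial [12. 13.]
jars [12. 13.]
box [12. 13.]
```

```bash
python3 -c "
from h import *
print(close_job())"
```

```text
the job is handed in; nothing more can be done
None
```

I pushed the rack into the corner of the stop and handed the job in at about 22 s. The rack was never gripped or lifted, and the highest force I read at the end of any move was about 21 N at the wrist.

How it went, using the two fingertips for every push:
1. I pushed on the left short end, straight and then along an arc, which turned the rack about 28°.
2. I pushed on the near long side until the rack met the back bar.
3. I pushed on the left end until it met the side bar, which took about 20 N.
4. I pressed it once more, lightly, against the back bar. It made contact where the first contact predicted, to within about 0.2 mm.

Last checks:
- **Position:** in the final wrist view the rack's centre is at (-50, +60.5) mm in the stop frame, against home at (-50, +62.5). The 2 mm difference in y is within the calibration error. There is no visible gap at either bar.
- **Squareness:** the rack's yaw is -6.8°, the same as the stop's, from three of its four edges and from the corners. The fourth edge, on the near side, gave -9.0°. I took that as the fit catching a shadow, since the corners there read square.
- **Bystanders:** before-and-after scene pictures show only a uniform brightness change where the bystanders stand.
- **Robot:** it ended clear of everything, about 0.2 m up.

Some early edge fits of the stop from the fixed cameras disagreed by about 1 cm. I dropped them and used the bar screws seen by the wrist camera, which the contacts confirmed to about 2 mm.

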